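# Lay out a power-supply kit in its nests

### The job

Four power-supply parts (round choke, can capacitor, square potted block, finned heatsink) and four shallow black-rimmed kit nests are scattered over the electronics bench. Set each part down, upright as it is now and without dropping it, in the nest whose shape and size match it, so that it sits flat on the nest's floor inside the rim. Leave the solder reel and the small flux jar where they stand.

Things in the scene. Friction and masses are not known exactly. Their poses are not given: they have to be found in the camera images.
- toroid: Toroidal choke: a copper-wound disc lying flat, 62 mm in diameter, 36 mm high, with a solid black potted centre (nothing can enter the hole) and a small steel stud on top; about 0.4 kg; origin at the centre of its underside, z up. Grip it across its diameter.
- capacitor: Can capacitor: an upright cylinder 36 mm in diameter, 60 mm high, blue sleeve, aluminium top with two terminals; about 0.09 kg; origin at the centre of its underside, z up.
- block: Potted transformer block: a white square block 44 x 44 mm, 40 mm high, six brass pins 2.5 mm tall on its top; about 0.22 kg; origin at the centre of its underside, z up, x and y square to its sides.
- heatsink: Aluminium heatsink 90 mm (along its x) x 40 mm (along its y) x 36 mm high, base down, fins upright and running along x; about 0.2 kg; origin at the centre of its underside, z up. Grip it across the 40 mm width, on the outer fins.
- nest_toroid: Larger round black nest lined in grey for the choke, inside 78 mm in diameter, outside 86 mm. Fixed, does not move. Floor 4 mm thick, so its inside floor is 4 mm above the bench; rim 4 mm thick, its top 9 mm above the bench. Origin at the centre of its underside (bench height), z up. It may lie anywhere among the parts, at any yaw.
- nest_capacitor: Smaller round black nest lined in grey for the capacitor, inside 52 mm in diameter, outside 60 mm. Fixed, does not move. Floor 4 mm thick, so its inside floor is 4 mm above the bench; rim 4 mm thick, its top 9 mm above the bench. Origin at the centre of its underside (bench height), z up. It may lie anywhere among the parts, at any yaw.
- nest_block: Square black nest lined in grey for the block, inside 60 x 60 mm, outside 68 x 68 mm, x and y square to its sides. Fixed, does not move. Floor 4 mm thick, so its inside floor is 4 mm above the bench; rim 4 mm thick, its top 9 mm above the bench. Origin at the centre of its underside (bench height), z up. It may lie anywhere among the parts, at any yaw.
- nest_heatsink: Oblong black nest lined in grey for the heatsink, inside 106 mm (along its x) x 56 mm (along its y), outside 114 x 64 mm. Fixed, does not move. Floor 4 mm thick, so its inside floor is 4 mm above the bench; rim 4 mm thick, its top 9 mm above the bench. Origin at the centre of its underside (bench height), z up. It may lie anywhere among the parts, at any yaw.
- reel: Bystander: reel of solder wire standing flat among the parts, grey flanges, 54 mm in diameter, 34 mm high; loose; origin at the centre of its underside, z up. Not to be moved.
- jar: Bystander: small amber flux jar with a white cap, 36 mm in diameter, 42 mm high, at the far side of the parts; loose; origin at the centre of its underside, z up. Not to be moved.
Mind the look-alikes: they are no part of the job. Leave any blue look-alike of the nest_heatsink alone. Of the things that look like the toroid, take the one that is farthest to the robot's right at the start.

How it is judged:
By the outcome, as a careful person would: the job done as asked, in the order asked, and still so for the second after the job is handed in, with the robot touching nothing.
It also fails if it takes over 122 s, if anything falls off the work surface, if the arm or the gripper's body presses on something with over 40 N, if the wrist force passes 120 N, or if a joint passes its speed limit or range.

### The arm

A 6-joint arm with a two-finger parallel gripper is mounted at the origin on the work surface. World frame = base frame: x ahead of the robot, y to its left, z up, the work surface at z = 0. Lengths are in m, angles in rad, forces in N, time in s.
With the tool pointing down it reaches from about 0.325 to 0.9 m from the base axis. Payload 3.5 kg.
Tool frame: the origin (TCP) lies midway between the tips of the shut fingers; the grasp point (between the pads) lies 19 mm behind it; z points along the fingers, y is the direction in which the jaws open and shut (so a half turn about z gives the same grasp; the last joint's range is limited). The gripper opens to 85 mm and grips with 20 to 120 N. Pads are 22 mm wide; open, the fingers measure 114 mm over their backs; the gripper's body (76 mm by 85 mm) begins 54 mm behind the grasp point. The pads swing forward as they close: fully open they stand 13 mm farther back than shut.
Start: joints at [1.209, 0.276, -0.026, 1.268, 0, 1.467], TCP at [0.16, 0.604, 0.231] pointing down, gripper open.
Joint ranges: [-3.12, 3.12], [-0.85, 1.88], [-1.08, 1.24], [-1.95, 2.15], [-1.57, 1.53], [-3.14, 3.14]. Speed limits (rad/s): [2.57, 2.57, 3.14, 3.14, 3.14, 3.14].

### API

Orientations are given as [roll, pitch, yaw] about the fixed x, y, z axes, in that order (R = Rz(yaw) Ry(pitch) Rx(roll)).
In Python, from station import * gives the robot as it stands.
- The arm moves only by the tool move_arm, never from a script. Its argument "series" is a list that holds one entry, the list of rows, each a list of 7 numbers: the shift along the world's x, y, z in units of 100 mm (1.0 is 100 mm), then the turn, a rotation vector about the world's x, y, z in units of 360 degrees (1.0 is 360 degrees), then the opening, from -1 (shut) to 1 (fully open). A call has 1 to 12 rows; each row shifts and turns the commanded pose from where the row before left it; what a row does not reach is not made up. A row lasts 1/10 s, in which the tool goes at most 50 mm and 8.59 degrees, less where a joint would pass 70% of its speed; a pose out of reach is approached as far as the arm can. A call with a number of a shift or a turn outside -1 to 1 is refused whole. A call with a gripper value outside its range is refused whole. The fingers move at their own pace and stop on an object; the grip force is fixed at half the most. Time passes only in rows, so rows that do not move let the fingers close. It gives the time, the measured TCP pose, the force and the opening at its end, in the units of the state.
- observe(): the state, without advancing time (a new reading comes with each control period).
- snapshot(name): name is "side" or "top"; returns the picture (420x560x3 uint8, red, green, blue); there is no depth.
- camera_model(name): a dict with "vertical_fov" (degrees; the focal length in pixels is half the picture's height over the tangent of half this angle, whatever the lens; pixels are square), "cx", "cy" (the principal point, pixels), "world_to_cam" (4x4, takes a point from world to camera coordinates). Camera axes: x right, y up, looking along -z (the intrinsics and any distortion apply to the point x, -y, -z); pixel columns grow to the right and rows downward; lengths in m; the calibration is good to about 2 mm. A picture is of the moment at which its call begins. camera_model takes no time and is no camera call.
- sign_off(): hands the job in, once; it reports no verdict.
Trained networks look in the newest picture that a camera, given by its name, has taken for a name from the list of things; names that differ only in an ending like _2 or _b are one class to them, and where a whole thing is asked for, a point or a joint stands for the part that bears it (a point fixed in the world has none). Each returns a list of dicts, best first, with "conf" (0 to 1); they miss things now and then, are a little off and sometimes report something else, mostly with a low value. They report only what shows in the picture. A call takes as long as a camera call. They do not tell look-alikes from the thing itself.
- recognise(camera, name): "at" ([x, y, z] in m, in world coordinates, good to about 4 mm: the middle of the surface that is visible of it).
- outline_of(camera, name): "mask" (420x560 bool, what is visible of it).
- landmark_of(camera, name): "at" ([x, y, z] in m, in world coordinates, good to about 4 mm: a listed point, or the origin of a listed thing).
The state is a dict: "t": time; "joints": joint angles; "qd": joint speeds; "joint_efforts": joint torques, N m; "position": TCP position; "tool_rot": TCP orientation; "ft_force": force on the tool from outside, world axes, zero at the start; "moment": the same for the moment, N m; "grip_width": finger opening in m.
Only numpy, scipy, OpenCV 4.12 (cv2) and the standard library are available. Lean on these libraries where they do the work, as an engineer would, in place of code of your own. Each camera call takes 0.05 s, during which the arm holds its last target. There are 200 camera calls.

## Working session

There is one attempt and no reset: what is moved stays moved. The work goes in short steps, Python scripts to look and compute and a tool call to move; the robot and the scene stay as the last step left them, time stands still between calls to the robot, and variables do not carry over. Pictures are saved under pics/ and viewed, about 12 in all and at most 16, crops included, and the job is handed in when it is done.

Besides the shell and the picture viewer there is one more tool, called after ">>>" as a command line: name --argument value ..., lists and objects as JSON in quotes. move_arm: Moves the arm, as the interface text tells. Its arguments: {"type":"object","properties":{"series":{"type":"array"}},"required":["series"]}

```bash
mkdir -p pics; ls; python3 - <<'E'
from station import *
import cv2,numpy as np
for c in ["top","side"]:
    im=snapshot(c); cv2.imwrite(f"pics/{c}0.png",cv2.cvtColor(im,cv2.COLOR_RGB2BGR))
    m=camera_model(c); print(c,{k:(np.round(v,4).tolist()) if not isinstance(v,str) else v for k,v in m.items()})
    if c=="top":
      for n in "toroid capacitor block heatsink nest_toroid nest_capacitor nest_block nest_heatsink reel jar".split():
        print(n,[(np.round(d["at"],3).tolist(),round(d["conf"],2)) for d in landmark_of(c,n)])
print(observe())
E
```

```text
pics
top {'vertical_fov': 43.4227, 'cx': 272.6479, 'cy': 210.7869, 'world_to_cam': [[-0.0109, -0.9999, -0.0012, -0.0197], [0.9934, -0.011, 0.1141, -0.5434], [-0.1141, 0.0, 0.9935, -1.3317], [0.0, 0.0, 0.0, 1.0]]}
toroid [([0.449, -0.091, 0.005], 0.85)]
capacitor [([0.648, -0.0, -0.001], 0.71)]
block [([0.491, 0.424, 0.001], 0.94)]
heatsink [([0.642, -0.196, 0.001], 0.73)]
nest_toroid [([0.604, 0.196, 0.002], 0.8)]
nest_capacitor [([0.374, 0.294, 0.005], 0.93)]
nest_block [([0.523, -0.417, -0.001], 0.77), ([0.606, 0.199, 0.0], 0.58), ([0.74, 0.124, -0.0], 0.43)]
nest_heatsink [([0.447, 0.082, 0.002], 0.93), ([0.307, 0.155, -0.0], 0.84)]
reel [([0.373, -0.316, -0.004], 0.73), ([0.739, 0.124, 0.001], 0.18)]
jar [([0.74, 0.121, 0.001], 0.53)]
side {'vertical_fov': 55.3644, 'cx': 283.6847, 'cy': 214.8957, 'world_to_cam': [[-0.9781, -0.2079, 0.0079, 0.4951], [0.1442, -0.65, 0.7461, -0.1242], [-0.15, 0.7309, 0.6658, -0.8252], [0.0, 0.0, 0.0, 1.0]]}
{'t': 0.6, 'joints': array([ 1.20859236e+00,  2.76401813e-01, -2.63691919e-02,  1.26802649e+00,
       -2.63444485e-05,  1.46740523e+00]), 'qd': array([-9.93877425e-04,  3.32615599e-05,  2.82552713e-03,  1.98181369e-04,
        2.81843883e-04, -2.91031082e-04]), 'joint_efforts': array([-6.05743608e-04, -4.45170450e+01,  2.95370668e+01,  1.40232853e-03,
       -4.47820264e-05, -3.52908103e-06]), 'position': array([0.15997076, 0.60418319, 0.23132671]), 'tool_rot': array([-3.14158877e+00,  2.60829742e-05,  2.88277978e+00]), 'ft_force': array([-1.04986248, -0.11849168, -0.25123914]), 'moment': array([ 0.05080094, -0.06526624, -0.00674719]), 'grip_width': 0.08533777600726215}
```

View pics/top0.png

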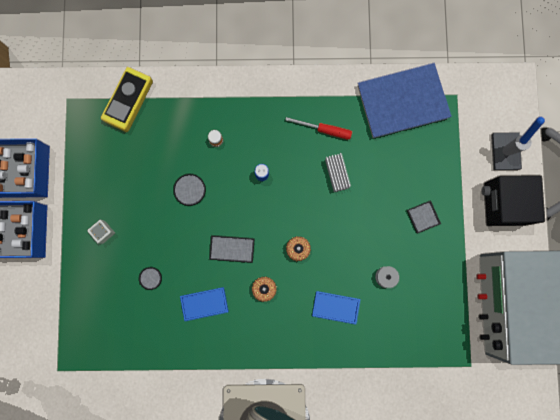

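View pics/side0.png

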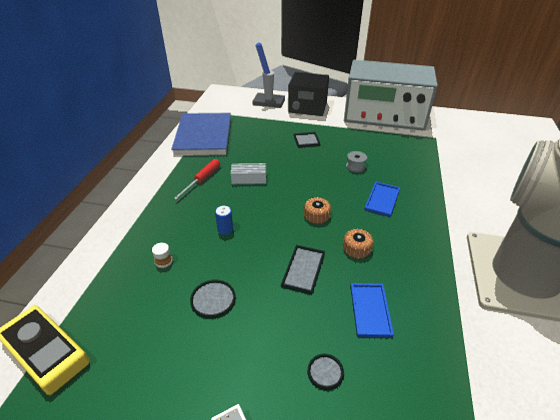

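The choke-like discs are at px (298,248) and (264,289) in the top view. Image right is −y, the robot's right, so the one meant is at (298,248), y≈-0.09. The oblong nest meant is the grey-lined one at (232,249). The blue trays at (204,304) and (336,308) are look-alikes. I'll confirm this in an enlarged crop and fit precise poses.

```bash
cat > h.py <<'E'
from station import *
import cv2, numpy as np
from scipy.optimize import minimize
def proj(c,P):
    m=camera_model(c); T=np.array(m["world_to_cam"]); f=210/np.tan(np.radians(m["vertical_fov"])/2)
    q=np.c_[P,np.ones(len(P))]@T.T
    return np.c_[m["cx"]+f*q[:,0]/-q[:,2], m["cy"]+f*-q[:,1]/-q[:,2]]
# dims: (dx,dy,h) box or (d,None,h) cylinder
D=dict(toroid=(.062,None,.036),capacitor=(.036,None,.060),block=(.044,.044,.040),heatsink=(.09,.04,.036),
 nest_toroid=(.086,None,.009),nest_capacitor=(.060,None,.009),nest_block=(.068,.068,.009),nest_heatsink=(.114,.064,.009),
 reel=(.054,None,.034),jar=(.036,None,.042))
S=8
def sil(c,n,x,y,a,z=0):
    dx,dy,h=D[n]
    if dy is None:
        t=np.linspace(0,2*np.pi,48); b=np.c_[np.cos(t),np.sin(t)]*dx/2
    else: b=np.array([[1,1],[-1,1],[-1,-1],[1,-1]])*[dx/2,dy/2]
    R=np.array([[np.cos(a),-np.sin(a)],[np.sin(a),np.cos(a)]]); b=b@R.T+[x,y]
    P=np.vstack([np.c_[b,np.full(len(b),z)],np.c_[b,np.full(len(b),z+h)]])
    return cv2.convexHull(proj(c,P).astype(np.float32))[:,0]
def fit(c,n,mask,p0,z=0):
    r=cv2.boundingRect(mask.astype(np.uint8)); o=np.array([r[0]-8,r[1]-8]); w,h=r[2]+16,r[3]+16
    big=cv2.resize(mask[max(o[1],0):o[1]+h,o[0]:o[0]+w].astype(np.float32),None,fx=S,fy=S,interpolation=cv2.INTER_LINEAR)>.5
    def cost(p):
        im=np.zeros(big.shape,np.uint8)
        cv2.fillConvexPoly(im,np.round(((sil(c,n,p[0]/1e3,p[1]/1e3,p[2]/50,z)-o+.5)*S)).astype(np.int32),1)
        im=im>0; return 1-(im&big).sum()/max(1,(im|big).sum())
    best=None
    for a in ([0] if D[n][1] is None else np.radians([0,30,60,90,120,150])):
        s=np.array([p0[0]*1e3,p0[1]*1e3,a*50])
        r=minimize(cost,s,method="Nelder-Mead",options=dict(initial_simplex=s+np.array([[0,0,0],[6,0,0],[0,6,0],[0,0,12]]),xatol=.1,fatol=1e-4))
        if best is None or r.fun<best.fun: best=r
    return best.x[0]/1e3,best.x[1]/1e3,np.degrees(best.x[2]/50),1-best.fun
def look(c,n,p0,z=0):
    for d in outline_of(c,n):
        m=d["mask"]; k=proj(c,np.array([[p0[0],p0[1],z+D[n][2]/2]]))[0]
        ys,xs=np.nonzero(m)
        if len(xs) and np.hypot(xs.mean()-k[0],ys.mean()-k[1])<12: return fit(c,n,m,p0,z)
E
python3 - <<'E'
from h import *
im=snapshot("top")
G=dict(toroid=(.449,-.091),capacitor=(.648,0),block=(.491,.424),heatsink=(.642,-.196),nest_toroid=(.604,.196),nest_capacitor=(.374,.294),nest_block=(.523,-.417),nest_heatsink=(.447,.082),reel=(.373,-.316),jar=(.74,.121))
v=cv2.resize(im[110:330,60:460],None,fx=2,fy=2,interpolation=cv2.INTER_CUBIC)[:,:,::-1].copy()
for n,p in G.items():
    r=look("top",n,p); print(n,None if r is None else np.round(r,3))
    if r: cv2.polylines(v,[np.round((sil("top",n,r[0],r[1],np.radians(r[2]))-[60,110]+.5)*2).astype(np.int32)],True,(0,255,255),1)
cv2.imwrite("pics/fit.png",v)
E
```

```text
toroid [ 0.446 -0.089  6.746  0.952]
capacitor [6.4500e-01 2.0000e-03 1.0912e+01 8.9500e-01]
block [ 0.496  0.421 40.774  0.953]
heatsink [  0.645  -0.196 193.85    0.945]
nest_toroid [ 0.607  0.195 -0.328  0.957]
nest_capacitor [0.376 0.295 7.748 0.954]
nest_block [ 0.527 -0.422 21.305  0.93 ]
nest_heatsink [4.4900e-01 8.3000e-02 8.4931e+01 9.6200e-01]
reel [ 0.372 -0.317 11.046  0.942]
jar [0.742 0.125 6.141 0.865]
```

View pics/fit.png

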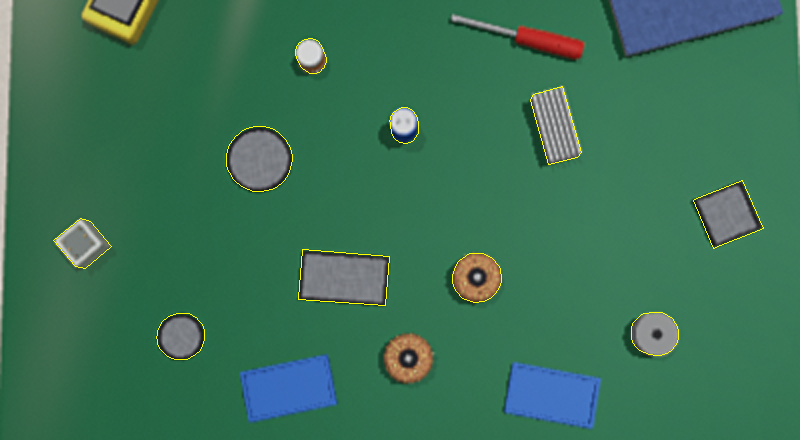

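The overlays sit well on the things. The chosen choke is at crop (477,277), the rightmost of the two; the other, at crop (408,358), stays put. I'll start with the block, turning the jaw axis from 75.2° to 40.8°.

>>> move_arm --series '[[[0.28, -0.1525, 0, 0, 0, -0.008, 1], [0.28, -0.1525, 0, 0, 0, -0.008, 1], [0.28, -0.1525, 0, 0, 0, -0.008, 1], [0.28, -0.1525, 0, 0, 0, -0.008, 1], [0.28, -0.1525, 0, 0, 0, -0.008, 1], [0.28, -0.1525, 0, 0, 0, -0.008, 1], [0.28, -0.1525, 0, 0, 0, -0.008, 1], [0.28, -0.1525, 0, 0, 0, -0.008, 1], [0.28, -0.1525, 0, 0, 0, -0.008, 1], [0.28, -0.1525, 0, 0, 0, -0.008, 1], [0.28, -0.1525, 0, 0, 0, -0.008, 1], [0.28, -0.1525, 0, 0, 0, -0.008, 1]]]'

```text
t: 2.35
position: [0.4971, 0.4204, 0.2314]
tool_rot: [3.141, -0.0, 2.277]
ft_force: [-0.1, 0.5, -0.2]
grip_width: 0.0856
```

>>> move_arm --series '[[[0, 0, -0.2, 0, 0, 0, 1], [0, 0, -0.3, 0, 0, 0, 1], [0, 0, -0.3, 0, 0, 0, 1], [0, 0, -0.3, 0, 0, 0, 1], [0, 0, -0.3, 0, 0, 0, 1], [0, 0, 0, 0, 0, 0, 1], [0, 0, 0, 0, 0, 0, 1]]]'

```text
t: 3.05
position: [0.4957, 0.421, 0.0912]
tool_rot: [-3.14, -0.0, 2.28]
ft_force: [0.8, -0.4, 1.5]
grip_width: 0.0854
```

>>> move_arm --series '[[[0, 0, -0.25, 0, 0, 0, 1], [0, 0, -0.25, 0, 0, 0, 1], [0, 0, -0.2, 0, 0, 0, 1], [0, 0, -0.15, 0, 0, 0, 1], [0, 0, 0, 0, 0, 0, 1], [0, 0, 0, 0, 0, 0, -1], [0, 0, 0, 0, 0, 0, -1], [0, 0, 0, 0, 0, 0, -1], [0, 0, 0, 0, 0, 0, -1], [0, 0, 0, 0, 0, 0, -1], [0, 0, 0, 0, 0, 0, -1], [0, 0, 0, 0, 0, 0, -1]]]'

```text
t: 4.25
position: [0.4969, 0.4219, 0.0081]
tool_rot: [3.139, 0.0, 2.28]
ft_force: [-0.5, -0.5, 5.7]
grip_width: 0.0433
```

>>> move_arm --series '[[[0, 0, 0.15, 0, 0, 0, -1], [0, 0, 0.25, 0, 0, 0, -1], [0, 0, 0.25, 0, 0, 0, -1], [0, 0, 0.25, 0, 0, 0, -1], [0, 0, 0.2, 0, 0, 0, -1], [0.01, -0.15, 0, 0, 0, -0.002, -1], [0.01, -0.3, 0, 0, 0, -0.002, -1], [0.01, -0.35, 0, 0, 0, -0.002, -1], [0.01, -0.35, 0, 0, 0, -0.002, -1], [0.01, -0.35, 0, 0, 0, -0.002, -1], [0.01, -0.35, 0, 0, 0, -0.002, -1], [0.01, -0.35, 0, 0, 0, -0.002, -1]]]'

```text
t: 5.45
position: [0.5012, 0.1985, 0.1149]
tool_rot: [-3.139, -0.0, 2.19]
ft_force: [1.4, -0.2, -1.5]
grip_width: 0.0433
```

>>> move_arm --series '[[[0.01, -0.35, 0, 0, 0, -0.002, -1], [0.01, -0.35, 0, 0, 0, -0.002, -1], [0.01, -0.35, 0, 0, 0, -0.002, -1], [0.01, -0.35, 0, 0, 0, -0.002, -1], [0.01, -0.35, 0, 0, 0, -0.002, -1], [0.01, -0.35, 0, 0, 0, -0.002, -1], [0.01, -0.35, 0, 0, 0, -0.002, -1], [0.01, -0.35, 0, 0, 0, -0.002, -1], [0.01, -0.35, 0, 0, 0, -0.002, -1], [0.01, -0.35, 0, 0, 0, -0.002, -1], [0.01, -0.35, 0, 0, 0, -0.003, -1], [0.01, -0.35, 0, 0, 0, -0.003, -1]]]'

```text
t: 6.65
position: [0.5127, -0.2201, 0.1149]
tool_rot: [-3.14, -0.002, 2.026]
ft_force: [-0.2, 0.9, -2.6]
grip_width: 0.0435
```

>>> move_arm --series '[[[0.03, -0.35, 0, 0, 0, -0.003, -1], [0.03, -0.35, 0, 0, 0, -0.003, -1], [0.03, -0.35, 0, 0, 0, -0.002, -1], [0.02, -0.25, 0, 0, 0, -0.002, -1], [0, -0.15, 0, 0, 0, -0.001, -1], [0, 0, 0, 0, 0, 0, -1], [0, 0, 0, 0, 0, 0, -1]]]'

```text
t: 7.35
position: [0.5247, -0.3627, 0.1154]
tool_rot: [-3.141, -0.003, 1.959]
ft_force: [0.4, -0.5, -1.1]
grip_width: 0.0434
```

>>> move_arm --series '[[[0.01, -0.2, 0, 0, 0, -0.001, -1], [0.01, -0.2, 0, 0, 0, -0.001, -1], [0, -0.19, 0, 0, 0, 0, -1], [0, 0, -0.2, 0, 0, 0, -1], [0, 0, -0.25, 0, 0, 0, -1], [0, 0, -0.2, 0, 0, 0, -1], [0, 0, -0.15, 0, 0, 0, -1], [0, 0, 0, 0, 0, 0, -1], [0, 0, 0, 0, 0, 0, -1]]]'

```text
t: 8.25
position: [0.5281, -0.4229, 0.0365]
tool_rot: [-3.142, -0.0, 1.947]
ft_force: [0.5, -0.6, -2.2]
grip_width: 0.0434
```

```bash
python3 - <<'E'
from h import *
s=observe(); print(s["position"],s["ft_force"])
im=snapshot("side"); v=im[110:190,230:400]; w=snapshot("top")[180:260,360:500]
cv2.imwrite("pics/p1.png",np.hstack([cv2.resize(v,(640,400),interpolation=2)[:,:400],cv2.resize(w,(400,400)[::-1],interpolation=2)])[:,:,::-1])
E
```

```text
[ 0.5280848  -0.42286584  0.03645181] [ 0.4644191  -0.61141203 -2.24348667]
```

View pics/p1.png

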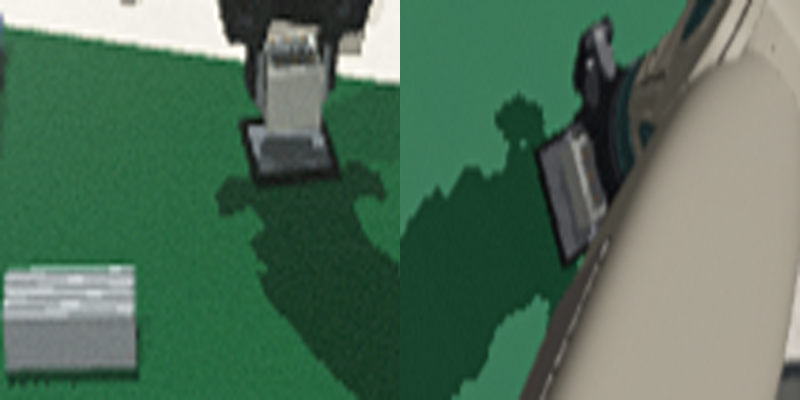

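The block hangs over the nest and lines up with it in the side view, around crop (295,130). Lowering.

>>> move_arm --series '[[[0, 0, -0.1, 0, 0, 0, -1], [0, 0, -0.06, 0, 0, 0, -1], [0, 0, -0.04, 0, 0, 0, -1], [0, 0, -0.02, 0, 0, 0, -1], [0, 0, -0.01, 0, 0, 0, -1], [0, 0, 0, 0, 0, 0, -1], [0, 0, 0, 0, 0, 0, -1]]]'

```text
t: 9.05
position: [0.5281, -0.4229, 0.0135]
tool_rot: [3.141, 0.0, 1.947]
ft_force: [-0.6, -0.4, -2.3]
grip_width: 0.0432
```

>>> move_arm --series '[[[0, 0, -0.01, 0, 0, 0, -1], [0, 0, -0.01, 0, 0, 0, -1], [0, 0, 0, 0, 0, 0, -1], [0, 0, 0, 0, 0, 0, -1]]]'

```text
t: 9.45
position: [0.5283, -0.4231, 0.0121]
tool_rot: [3.141, 0.001, 1.947]
ft_force: [-0.4, 0.8, 2.4]
grip_width: 0.043
```

>>> move_arm --series '[[[0, 0, 0, 0, 0, 0, 1], [0, 0, 0, 0, 0, 0, 1], [0, 0, 0, 0, 0, 0, 1], [0, 0, 0, 0, 0, 0, 1], [0, 0, 0, 0, 0, 0, 1], [0, 0, 0.1, 0, 0, 0, 1], [0, 0, 0.2, 0, 0, 0, 1], [0, 0, 0.25, 0, 0, 0, 1], [0, 0, 0.25, 0, 0, 0, 1], [0, 0, 0.2, 0, 0, 0, 1]]]'

```text
t: 10.45
position: [0.5286, -0.4234, 0.1139]
tool_rot: [3.141, 0.002, 1.947]
ft_force: [0.1, 0.1, -0.7]
grip_width: 0.0852
```

>>> move_arm --series '[[[0.1, 0.19, 0, 0, 0, 0.019, 1], [0.1, 0.19, 0, 0, 0, 0.019, 1], [0.1, 0.19, 0, 0, 0, 0.019, 1], [0.1, 0.19, 0, 0, 0, 0.019, 1], [0.1, 0.19, 0, 0, 0, 0.019, 1], [0.1, 0.19, 0, 0, 0, 0.019, 1], [0.1, 0.19, 0, 0, 0, 0.019, 1], [0.1, 0.19, 0, 0, 0, 0.019, 1], [0.1, 0.19, 0, 0, 0, 0.019, 1], [0.1, 0.19, 0, 0, 0, 0.019, 1], [0.1, 0.19, 0, 0, 0, 0.019, 1], [0.07, 0.18, 0, 0, 0, 0.0195, 1]]]'

```text
t: 11.65
position: [0.6458, -0.195, 0.1123]
tool_rot: [-3.141, 0.001, -2.896]
ft_force: [-0.2, -0.2, -0.8]
grip_width: 0.0852
```

```bash
python3 - <<'E'
from h import *
s=observe(); print(s["position"],np.degrees(s["tool_rot"]))
snapshot("top"); print("block",look("top","block",(.527,-.422),.004)); print("nb",look("top","nest_block",(.527,-.422)))
print("hs",look("top","heatsink",(.645,-.196)))
E
```

```text
[ 0.64582939 -0.19500363  0.11226379] [-1.79963663e+02  6.20993402e-02 -1.65903376e+02]
block (np.float64(0.5279202099317925), np.float64(-0.42132865873931474), np.float64(20.001371792286673), np.float64(0.8750469826686156))
nb (np.float64(0.5270957219406112), np.float64(-0.420538003282783), np.float64(21.28742739308675), np.float64(0.46908344122505463))
hs None
```

The block sits centred in its nest. Next is the heatsink.

>>> move_arm --series '[[[0, 0, -0.2, 0, 0, 0, 1], [0, 0, -0.25, 0, 0, 0, 1], [0, 0, -0.25, 0, 0, 0, 1], [0, 0, -0.2, 0, 0, 0, 1], [0, 0, -0.14, 0, 0, 0, 1], [0, 0, 0, 0, 0, 0, -1], [0, 0, 0, 0, 0, 0, -1], [0, 0, 0, 0, 0, 0, -1], [0, 0, 0, 0, 0, 0, -1], [0, 0, 0, 0, 0, 0, -1], [0, 0, 0, 0, 0, 0, -1], [0, 0, 0, 0, 0, 0, -1]]]'

```text
t: 13.05
position: [0.6465, -0.1966, 0.0092]
tool_rot: [-3.139, 0.003, -2.901]
ft_force: [1.2, -1.4, 5.4]
grip_width: 0.0392
```

>>> move_arm --series '[[[0, 0, 0.15, 0, 0, 0, -1], [0, 0, 0.25, 0, 0, 0, -1], [0, 0, 0.25, 0, 0, 0, -1], [0, 0, 0.25, 0, 0, 0, -1], [0, 0, 0.1, 0, 0, 0, -1], [0, 0, 0, 0, 0, 0, -1]]]'

```text
t: 13.65
position: [0.6461, -0.1962, 0.1094]
tool_rot: [-3.14, 0.003, -2.901]
ft_force: [0.1, -0.2, -2.1]
grip_width: 0.0386
```

>>> move_arm --series '[[[-0.1, 0.15, 0, 0, 0, 0.0164, -1], [-0.17, 0.24, 0, 0, 0, 0.0164, -1], [-0.17, 0.24, 0, 0, 0, 0.0164, -1], [-0.17, 0.24, 0, 0, 0, 0.0164, -1], [-0.17, 0.24, 0, 0, 0, 0.0164, -1], [-0.17, 0.24, 0, 0, 0, 0.0164, -1], [-0.17, 0.24, 0, 0, 0, 0.0164, -1], [-0.17, 0.24, 0, 0, 0, 0.0164, -1], [-0.17, 0.24, 0, 0, 0, 0.0164, -1], [-0.17, 0.24, 0, 0, 0, 0.0164, -1], [-0.17, 0.24, 0, 0, 0, 0.0164, -1], [-0.17, 0.24, 0, 0, 0, 0.0164, -1]]]'

```text
t: 14.85
position: [0.4454, 0.084, 0.1057]
tool_rot: [3.138, -0.0, -1.66]
ft_force: [0.3, 0.9, -2.0]
grip_width: 0.0387
```

>>> move_arm --series '[[[0, 0, -0.1, 0, 0, 0, -1], [0, 0, -0.2, 0, 0, 0, -1], [0, 0, -0.2, 0, 0, 0, -1], [0, 0, -0.1, 0, 0, 0, -1], [0, 0, 0, 0, 0, 0, -1], [0, 0, 0, 0, 0, 0, -1]]]'

```text
t: 15.45
position: [0.4478, 0.0829, 0.047]
tool_rot: [3.141, -0.0, -1.665]
ft_force: [0.5, -0.2, -1.4]
grip_width: 0.0393
```

```bash
python3 - <<'E'
from h import *
s=observe(); print(s["position"],np.degrees(s["tool_rot"]))
im=snapshot("side"); w=snapshot("top")
cv2.imwrite("pics/p2.png",np.hstack([cv2.resize(im[200:300,250:350],(400,400),interpolation=2),cv2.resize(w[200:300,180:280],(400,400),interpolation=2)])[:,:,::-1])
E
```

```text
[0.44782246 0.0829104  0.04702393] [ 1.79946092e+02 -1.31073266e-02 -9.53979862e+01]
```

View pics/p2.png

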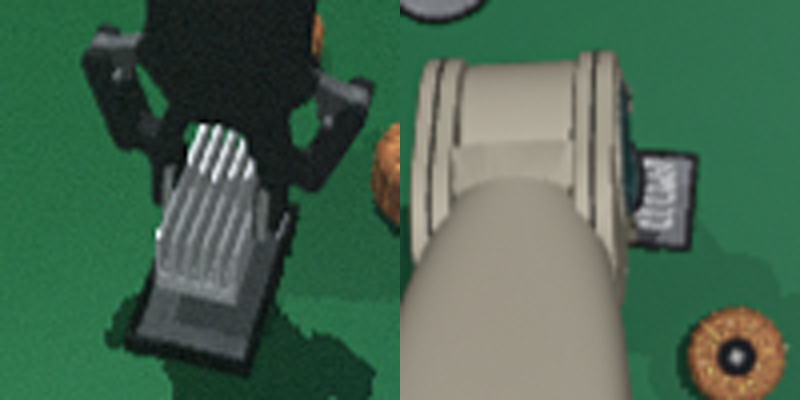

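It lines up with the nest in both views. Lowering to TCP z≈0.013.

>>> move_arm --series '[[[0.01, 0, -0.12, 0, 0, 0, -1], [0, 0, -0.1, 0, 0, 0, -1], [0, 0, -0.06, 0, 0, 0, -1], [0, 0, -0.03, 0, 0, 0, -1], [0, 0, -0.02, 0, 0, 0, -1], [0, 0, -0.01, 0, 0, 0, -1], [0, 0, 0, 0, 0, 0, -1], [0, 0, 0, 0, 0, 0, -1]]]'

```text
t: 16.35
position: [0.4493, 0.0832, 0.0135]
tool_rot: [-3.141, 0.0, -1.664]
ft_force: [1.2, 0.5, -1.7]
grip_width: 0.039
```

>>> move_arm --series '[[[0, 0, -0.01, 0, 0, 0, -1], [0, 0, -0.01, 0, 0, 0, -1], [0, 0, 0, 0, 0, 0, -1], [0, 0, 0, 0, 0, 0, -1]]]'

```text
t: 16.75
position: [0.4495, 0.0832, 0.0132]
tool_rot: [-3.141, -0.0, -1.664]
ft_force: [-4.7, -0.6, 15.2]
grip_width: 0.0395
```

>>> move_arm --series '[[[0, 0, 0, 0, 0, 0, 1], [0, 0, 0, 0, 0, 0, 1], [0, 0, 0, 0, 0, 0, 1], [0, 0, 0, 0, 0, 0, 1], [0, 0, 0, 0, 0, 0, 1], [0, 0, 0.1, 0, 0, 0, 1], [0, 0, 0.2, 0, 0, 0, 1], [0, 0, 0.25, 0, 0, 0, 1], [0, 0, 0.25, 0, 0, 0, 1], [0, 0, 0.2, 0, 0, 0, 1]]]'

```text
t: 17.75
position: [0.4495, 0.0832, 0.1134]
tool_rot: [-3.14, 0.0, -1.664]
ft_force: [0.2, 0.7, -0.8]
grip_width: 0.0856
```

>>> move_arm --series '[[[0, -0.25, 0, 0, 0, 0, 1], [0, -0.25, 0, 0, 0, 0, 1], [0, -0.25, 0, 0, 0, 0, 1], [-0.01, -0.25, 0, 0, 0, 0, 1], [-0.01, -0.25, 0, 0, 0, 0, 1], [-0.01, -0.25, 0, 0, 0, 0, 1], [0, -0.22, 0, 0, 0, 0, 1], [0, 0, 0, 0, 0, 0, 1], [0, 0, 0, 0, 0, 0, 1]]]'

```text
t: 18.65
position: [0.446, -0.0889, 0.1118]
tool_rot: [-3.141, 0.0, -1.665]
ft_force: [-0.5, 1.0, 1.1]
grip_width: 0.0854
```

```bash
python3 - <<'E'
from h import *
s=observe(); print(s["position"],np.degrees(s["tool_rot"]))
im=snapshot("side"); w=snapshot("top")
print("hs",look("top","heatsink",(.449,.083),.004)); print("tor side",look("side","toroid",(.446,-.089)))
print("tor2",[(d["at"]) for d in recognise("side","toroid")])
cv2.imwrite("pics/p3.png",np.hstack([cv2.resize(im[170:310,250:390],(400,400),interpolation=2),cv2.resize(w[190:310,190:310],(400,400),interpolation=2)])[:,:,::-1])
E
```

```text
[ 0.44596325 -0.0888962   0.11175482] [-1.79983844e+02  2.51614709e-02 -9.54226403e+01]
hs (np.float64(0.45031965856788814), np.float64(0.08246622051113325), np.float64(84.81381968898624), np.float64(0.9547788985751534))
tor side (np.float64(0.4449772462805279), np.float64(-0.09451013880936096), np.float64(-3.525972786284016), np.float64(0.8580179754020814))
tor2 [[0.3415, 0.0123, 0.0392], [0.4429, -0.0733, 0.0374]]
```

View pics/p3.png

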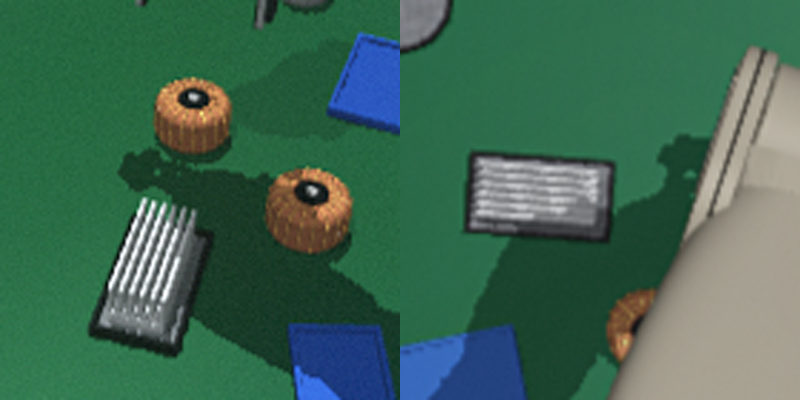

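The heatsink sits in its nest. Next is the choke, fitted from the top view at (0.446, −0.089).

>>> move_arm --series '[[[0, 0, -0.2, 0, 0, 0, 1], [0, 0, -0.25, 0, 0, 0, 1], [0, 0, -0.2, 0, 0, 0, 1], [0, 0, -0.15, 0, 0, 0, 1], [0, 0, -0.1, 0, 0, 0, 1], [0, 0, -0.1, 0, 0, 0, 1], [0, 0, -0.05, 0, 0, 0, 1], [0, 0, 0, 0, 0, 0, 1]]]'

```text
t: 19.7
position: [0.4457, -0.0886, 0.0059]
tool_rot: [3.141, 0.0, -1.664]
ft_force: [-0.3, 0.6, 0.6]
grip_width: 0.0853
```

>>> move_arm --series '[[[0, 0, 0, 0, 0, 0, -1], [0, 0, 0, 0, 0, 0, -1], [0, 0, 0, 0, 0, 0, -1], [0, 0, 0, 0, 0, 0, -1], [0, 0, 0, 0, 0, 0, -1], [0, 0, 0, 0, 0, 0, -1]]]'

```text
t: 20.3
position: [0.4466, -0.0891, 0.0074]
tool_rot: [-3.14, -0.0, -1.664]
ft_force: [-2.3, -0.2, 5.9]
grip_width: 0.0607
```

>>> move_arm --series '[[[0, 0, 0.1, 0, 0, 0, -1], [0, 0, 0.2, 0, 0, 0, -1], [0, 0, 0.25, 0, 0, 0, -1], [0, 0, 0.25, 0, 0, 0, -1], [0, 0, 0.2, 0, 0, 0, -1], [0, 0, 0, 0, 0, 0, -1]]]'

```text
t: 20.9
position: [0.4482, -0.0896, 0.1091]
tool_rot: [-3.136, -0.001, -1.664]
ft_force: [0.9, -1.0, -5.2]
grip_width: 0.06
```

>>> move_arm --series '[[[0.1, 0.15, 0, 0, 0, 0, -1], [0.14, 0.26, 0, 0, 0, 0, -1], [0.14, 0.26, 0, 0, 0, 0, -1], [0.14, 0.26, 0, 0, 0, 0, -1], [0.14, 0.26, 0, 0, 0, 0, -1], [0.14, 0.26, 0, 0, 0, 0, -1], [0.14, 0.26, 0, 0, 0, 0, -1], [0.14, 0.26, 0, 0, 0, 0, -1], [0.14, 0.26, 0, 0, 0, 0, -1], [0.14, 0.26, 0, 0, 0, 0, -1], [0.14, 0.24, 0, 0, 0, 0, -1], [0.1, 0.11, 0, 0, 0, 0, -1]]]'

```text
t: 22.1
position: [0.6054, 0.1971, 0.1041]
tool_rot: [3.139, 0.0, -1.662]
ft_force: [0.7, -0.8, -4.9]
grip_width: 0.0603
```

>>> move_arm --series '[[[0, 0, -0.1, 0, 0, 0, -1], [0, 0, -0.2, 0, 0, 0, -1], [0, 0, -0.2, 0, 0, 0, -1], [0, 0, -0.15, 0, 0, 0, -1], [0, 0, 0, 0, 0, 0, -1], [0, 0, 0, 0, 0, 0, -1]]]'

```text
t: 22.7
position: [0.6049, 0.1946, 0.0404]
tool_rot: [3.14, -0.001, -1.665]
ft_force: [0.8, 0.1, -4.6]
grip_width: 0.0605
```

```bash
python3 - <<'E'
from h import *
s=observe(); print(s["position"],np.degrees(s["tool_rot"]))
im=snapshot("side"); w=snapshot("top")
cv2.imwrite("pics/p4.png",np.hstack([cv2.resize(im[210:350,150:290],(400,400),interpolation=2),cv2.resize(w[130:250,130:250],(400,400),interpolation=2)])[:,:,::-1])
E
```

```text
[0.60494156 0.19456938 0.04037982] [ 1.79882347e+02 -4.33628169e-02 -9.53873505e+01]
```

View pics/p4.png

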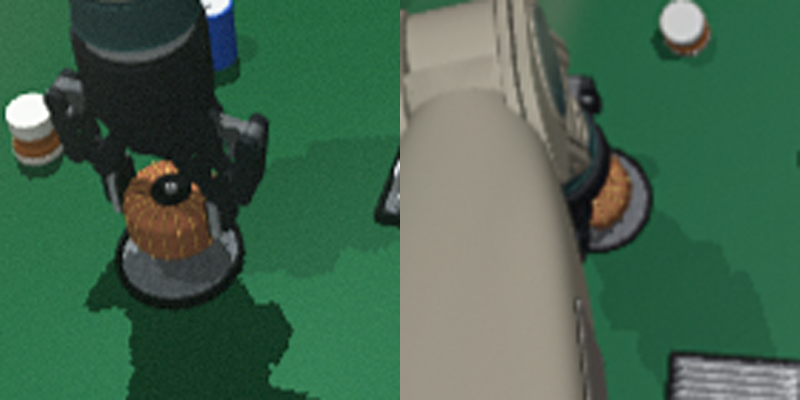

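```bash
python3 - <<'E'
from h import *
im=snapshot("side"); o=np.array([170,240]);k=6
v=cv2.resize(im[240:330,170:260],None,fx=k,fy=k,interpolation=2)[:,:,::-1].copy()
for (n,x,y,z,c) in [("toroid",.605,.1946,.033,(0,255,255)),("nest_toroid",.607,.195,0,(255,255,0))]:
    cv2.polylines(v,[np.round((sil("side",n,x,y,0,z)-o+.5)*k).astype(np.int32)],True,c,1)
t=np.linspace(0,6.28,60);
for r,c in [(.031,(0,255,0)),(.012,(0,0,255))]:
    P=np.c_[.605+r*np.cos(t),.1946+r*np.sin(t),np.full(60,.069)]
    cv2.polylines(v,[np.round((proj("side",P)-o+.5)*k).astype(np.int32)],True,c,1)
cv2.imwrite("pics/p5.png",v)
E
```

```text
(no output)
```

View pics/p5.png

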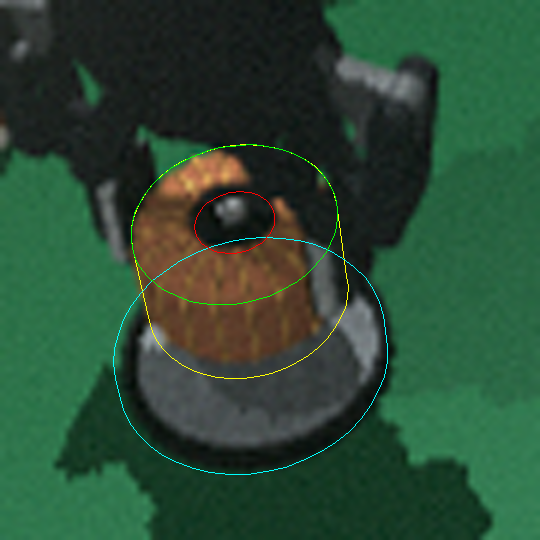

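The prediction and picture agree within 1–2 px at the hub, with perhaps a slight pitch of the choke in the grip. Lowering it until it touches will square it up.

>>> move_arm --series '[[[0.01, 0, -0.1, 0, 0, 0, -1], [0.01, 0, -0.08, 0, 0, 0, -1], [0, 0, -0.04, 0, 0, 0, -1], [0, 0, -0.03, 0, 0, 0, -1], [0, 0, 0, 0, 0, 0, -1], [0, 0, 0, 0, 0, 0, -1]]]'

```text
t: 23.45
position: [0.6079, 0.1952, 0.0162]
tool_rot: [3.141, -0.0, -1.664]
ft_force: [0.7, 0.2, -5.0]
grip_width: 0.0603
```

>>> move_arm --series '[[[0, 0, -0.02, 0, 0, 0, -1], [0, 0, 0, 0, 0, 0, -1], [0, 0, 0, 0, 0, 0, -1]]]'

```text
t: 23.75
position: [0.608, 0.1952, 0.0144]
tool_rot: [-3.141, 0.0, -1.664]
ft_force: [0.4, -0.2, -4.9]
grip_width: 0.0602
```

>>> move_arm --series '[[[0, 0, -0.02, 0, 0, 0, -1], [0, 0, -0.01, 0, 0, 0, -1], [0, 0, 0, 0, 0, 0, -1], [0, 0, 0, 0, 0, 0, -1]]]'

```text
t: 24.15
position: [0.608, 0.1952, 0.0115]
tool_rot: [-3.141, 0.0, -1.664]
ft_force: [-0.3, -0.1, -2.5]
grip_width: 0.0602
```

>>> move_arm --series '[[[0, 0, -0.01, 0, 0, 0, -1], [0, 0, 0, 0, 0, 0, -1], [0, 0, 0, 0, 0, 0, -1]]]'

```text
t: 24.45
position: [0.608, 0.1952, 0.0115]
tool_rot: [-3.141, -0.0, -1.664]
ft_force: [-4.1, -1.7, 5.7]
grip_width: 0.0604
```

>>> move_arm --series '[[[0, 0, 0, 0, 0, 0, 1], [0, 0, 0, 0, 0, 0, 1], [0, 0, 0, 0, 0, 0, 1], [0, 0, 0, 0, 0, 0, 1], [0, 0, 0, 0, 0, 0, 1], [0, 0, 0.1, 0, 0, 0, 1], [0, 0, 0.2, 0, 0, 0, 1], [0, 0, 0.25, 0, 0, 0, 1], [0, 0, 0.3, 0, 0, 0, 1], [0, 0, 0.25, 0, 0, 0, 1]]]'

```text
t: 25.45
position: [0.6085, 0.1953, 0.1226]
tool_rot: [-3.14, 0.0, -1.664]
ft_force: [0.2, 0.1, -0.2]
grip_width: 0.0853
```

>>> move_arm --series '[[[0.03, -0.2, 0, 0, 0, 0, 1], [0.04, -0.25, 0, 0, 0, 0, 1], [0.05, -0.25, 0, 0, 0, 0, 1], [0.05, -0.25, 0, 0, 0, 0, 1], [0.05, -0.25, 0, 0, 0, 0, 1], [0.05, -0.25, 0, 0, 0, 0, 1], [0.05, -0.25, 0, 0, 0, 0, 1], [0.05, -0.23, 0, 0, 0, 0, 1], [0, 0, 0, 0, 0, 0, 1], [0, 0, 0, 0, 0, 0, 1]]]'

```text
t: 26.45
position: [0.6451, 0.0019, 0.1209]
tool_rot: [-3.141, 0.0, -1.665]
ft_force: [0.1, -0.7, -0.3]
grip_width: 0.0858
```

```bash
python3 - <<'E'
from h import *
s=observe(); print(s["position"],np.degrees(s["tool_rot"]))
im=snapshot("side"); w=snapshot("top")
print("tor",look("top","toroid",(.607,.195),.004),look("side","toroid",(.607,.195),.004)); print("cap side",look("side","capacitor",(.645,.002)))
cv2.imwrite("pics/p6.png",np.hstack([cv2.resize(im[190:330,150:290],(400,400),interpolation=2),cv2.resize(w[130:250,150:270],(400,400),interpolation=2)])[:,:,::-1])
E
```

```text
[0.64507459 0.00190114 0.12086564] [-1.79977723e+02  2.72398553e-02 -9.54185897e+01]
tor (np.float64(0.6093276824486171), np.float64(0.1937324960582141), np.float64(6.974830812075435), np.float64(0.9137352923245747)) (np.float64(0.607893282107403), np.float64(0.19296026161949992), np.float64(3.7811899042388872), np.float64(0.9098881670338306))
cap side (np.float64(0.6455969295795324), np.float64(0.0005833626485346949), np.float64(16.663824292795567), np.float64(0.8839288704330063))
```

View pics/p6.png

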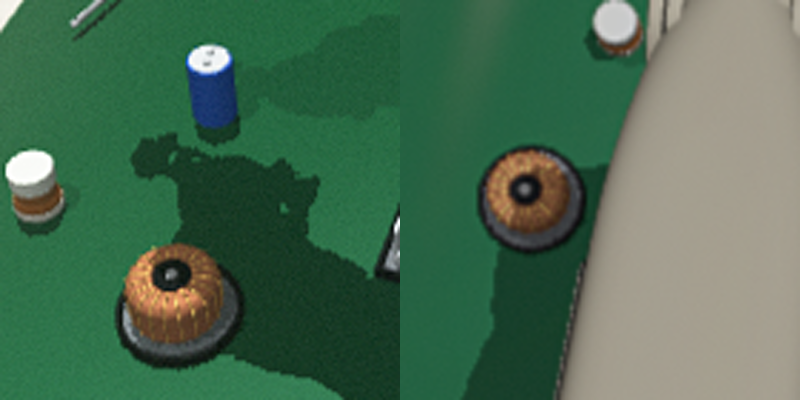

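The choke sits flat in its nest. Next is the capacitor; top and side agree at (0.645, 0.001).

>>> move_arm --series '[[[0, -0.01, -0.2, 0, 0, 0, 1], [0, 0, -0.25, 0, 0, 0, 1], [0, 0, -0.25, 0, 0, 0, 1], [0, 0, -0.2, 0, 0, 0, 1], [0, 0, -0.16, 0, 0, 0, 1], [0, 0, 0, 0, 0, 0, -1], [0, 0, 0, 0, 0, 0, -1], [0, 0, 0, 0, 0, 0, -1], [0, 0, 0, 0, 0, 0, -1], [0, 0, 0, 0, 0, 0, -1], [0, 0, 0, 0, 0, 0, -1], [0, 0, 0, 0, 0, 0, -1]]]'

```text
t: 27.9
position: [0.6465, 0.0011, 0.0161]
tool_rot: [-3.138, 0.0, -1.664]
ft_force: [0.5, 0.3, 5.8]
grip_width: 0.0352
```

>>> move_arm --series '[[[0, 0, 0.1, 0, 0, 0, -1], [0, 0, 0.2, 0, 0, 0, -1], [0, 0, 0.25, 0, 0, 0, -1], [0, 0, 0.25, 0, 0, 0, -1], [0, 0, 0.2, 0, 0, 0, -1], [0, 0, 0, 0, 0, 0, -1]]]'

```text
t: 28.5
position: [0.6474, 0.0009, 0.1181]
tool_rot: [-3.135, -0.0, -1.664]
ft_force: [0.7, -0.9, -0.5]
grip_width: 0.0351
```

>>> move_arm --series '[[[-0.12, 0.15, 0, 0, 0, 0, -1], [-0.24, 0.26, 0, 0, 0, 0, -1], [-0.24, 0.26, 0, 0, 0, 0, -1], [-0.24, 0.26, 0, 0, 0, 0, -1], [-0.24, 0.26, 0, 0, 0, 0, -1], [-0.24, 0.26, 0, 0, 0, 0, -1], [-0.24, 0.26, 0, 0, 0, 0, -1], [-0.24, 0.26, 0, 0, 0, 0, -1], [-0.24, 0.26, 0, 0, 0, 0, -1], [-0.24, 0.26, 0, 0, 0, 0, -1], [-0.24, 0.26, 0, 0, 0, 0, -1], [-0.16, 0.18, 0, 0, 0, 0, -1]]]'

```text
t: 29.7
position: [0.3726, 0.2945, 0.1124]
tool_rot: [3.137, -0.002, -1.663]
ft_force: [0.2, -0.8, 0.2]
grip_width: 0.0349
```

>>> move_arm --series '[[[0, 0, -0.1, 0, 0, 0, -1], [0, 0, -0.2, 0, 0, 0, -1], [0, 0, -0.2, 0, 0, 0, -1], [0, 0, -0.15, 0, 0, 0, -1], [0, 0, 0, 0, 0, 0, -1], [0, 0, 0, 0, 0, 0, -1]]]'

```text
t: 30.3
position: [0.3758, 0.2932, 0.0482]
tool_rot: [3.139, -0.002, -1.665]
ft_force: [0.4, -0.0, -0.7]
grip_width: 0.0347
```

```bash
python3 - <<'E'
from h import *
s=observe(); p=s["position"]; print(p,np.degrees(s["tool_rot"]))
im=snapshot("side"); o=np.array([270,290]);k=5
v=cv2.resize(im[290:400,270:380],None,fx=k,fy=k,interpolation=2)[:,:,::-1].copy()
for (n,x,y,z,c) in [("capacitor",p[0]-.001,p[1],p[2]-.016,(0,255,255)),("nest_capacitor",.376,.295,0,(255,255,0))]:
    cv2.polylines(v,[np.round((sil("side",n,x,y,0,z)-o+.5)*k).astype(np.int32)],True,c,1)
cv2.imwrite("pics/p7.png",v)
E
```

```text
[0.37581305 0.29320554 0.04824733] [ 1.79867782e+02 -1.01901110e-01 -9.53831898e+01]
```

View pics/p7.png

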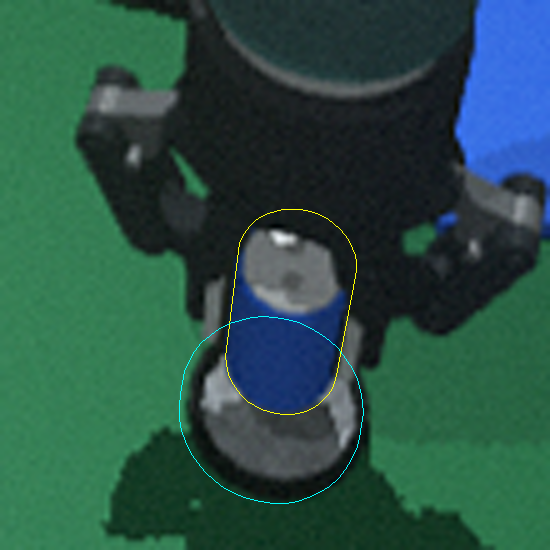

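The capacitor matches its predicted outline. The nest shows 1–2 px to the right of its fit, well inside the 8 mm clearance. Lowering with −1 mm in x.

>>> move_arm --series '[[[-0.01, 0, -0.1, 0, 0, 0, -1], [0, 0, -0.08, 0, 0, 0, -1], [0, 0, -0.04, 0, 0, 0, -1], [0, 0, -0.03, 0, 0, 0, -1], [0, 0, -0.01, 0, 0, 0, -1], [0, 0, 0, 0, 0, 0, -1], [0, 0, 0, 0, 0, 0, -1]]]'

```text
t: 31.05
position: [0.3762, 0.2943, 0.0235]
tool_rot: [-3.141, 0.0, -1.664]
ft_force: [0.4, -0.6, -0.7]
grip_width: 0.0346
```

>>> move_arm --series '[[[0, 0, -0.01, 0, 0, 0, -1], [0, 0, 0, 0, 0, 0, -1], [0, 0, 0, 0, 0, 0, -1]]]'

```text
t: 31.35
position: [0.376, 0.2942, 0.0224]
tool_rot: [-3.141, 0.0, -1.664]
ft_force: [-0.1, 0.3, -0.5]
grip_width: 0.035
```

>>> move_arm --series '[[[0, 0, -0.01, 0, 0, 0, -1], [0, 0, -0.01, 0, 0, 0, -1], [0, 0, 0, 0, 0, 0, -1], [0, 0, 0, 0, 0, 0, -1]]]'

```text
t: 31.75
position: [0.3759, 0.2941, 0.0202]
tool_rot: [3.141, -0.0, -1.664]
ft_force: [1.2, -0.7, -0.1]
grip_width: 0.0349
```

>>> move_arm --series '[[[0, 0, -0.01, 0, 0, 0, -1], [0, 0, 0, 0, 0, 0, -1], [0, 0, 0, 0, 0, 0, -1]]]'

```text
t: 32.05
position: [0.376, 0.2942, 0.02]
tool_rot: [-3.142, -0.0, -1.664]
ft_force: [-0.8, -1.1, 5.3]
grip_width: 0.0346
```

>>> move_arm --series '[[[0, 0, 0, 0, 0, 0, 1], [0, 0, 0, 0, 0, 0, 1], [0, 0, 0, 0, 0, 0, 1], [0, 0, 0, 0, 0, 0, 1], [0, 0, 0, 0, 0, 0, 1], [0, 0, 0.1, 0, 0, 0, 1], [0, 0, 0.2, 0, 0, 0, 1], [0, 0, 0.3, 0, 0, 0, 1], [0, 0, 0.3, 0, 0, 0, 1], [0, 0, 0.3, 0, 0, 0, 1], [0, 0, 0.3, 0, 0, 0, 1]]]'

```text
t: 33.15
position: [0.3758, 0.2941, 0.1713]
tool_rot: [-3.141, 0.0, -1.664]
ft_force: [0.4, 0.7, 0.2]
grip_width: 0.0856
```

>>> move_arm --series '[[[-0.1, 0.15, 0, 0, 0, 0, 1], [-0.2, 0.28, 0, 0, 0, 0, 1], [-0.2, 0.28, 0, 0, 0, 0, 1], [-0.2, 0.28, 0, 0, 0, 0, 1], [-0.2, 0.28, 0, 0, 0, 0, 1], [-0.2, 0.28, 0, 0, 0, 0, 1], [-0.2, 0.28, 0, 0, 0, 0, 1], [-0.2, 0.28, 0, 0, 0, 0, 1], [-0.2, 0.28, 0, 0, 0, 0, 1], [-0.2, 0.28, 0, 0, 0, 0, 1], [-0.1, 0.2, 0, 0, 0, 0, 1], [0, 0, 0, 0, 0, 0, 1]]]'

```text
t: 34.35
position: [0.1747, 0.5837, 0.1701]
tool_rot: [-3.141, 0.002, -1.661]
ft_force: [-0.4, -0.4, -0.0]
grip_width: 0.0853
```

```bash
python3 - <<'E'
from h import *
s=observe(); print(s["position"],s["t"])
im=snapshot("top"); w=snapshot("side")
G=dict(block=(.527,-.422,.004),heatsink=(.449,.083,.004),toroid=(.607,.195,.004),capacitor=(.376,.295,.004),reel=(.373,-.316,0),jar=(.742,.124,0))
for n,(x,y,z) in G.items():
    for c in ("top","side"):
        r=look(c,n,(x,y),z); print(n,c,None if r is None else np.round(r,3))
cv2.imwrite("pics/end.png",cv2.resize(im[110:330,60:460],None,fx=2,fy=2,interpolation=2)[:,:,::-1])
cv2.imwrite("pics/end2.png",cv2.resize(w[100:400,150:420],None,fx=2,fy=2,interpolation=2)[:,:,::-1])
E
```

```text
[0.17466004 0.58365656 0.17005757] 34.35
block top [  0.529  -0.423 111.768   0.93 ]
block side [ 0.529 -0.424 17.993  0.95 ]
heatsink top [4.5100e-01 8.2000e-02 8.3822e+01 9.1100e-01]
heatsink side [4.4900e-01 8.1000e-02 8.3809e+01 9.4200e-01]
toroid top [0.609 0.194 5.678 0.939]
toroid side [ 0.608  0.193 13.649  0.917]
capacitor top [0.379 0.295 2.678 0.767]
capacitor side [0.376 0.296 5.942 0.926]
reel top [ 0.373 -0.317  0.36   0.92 ]
reel side [ 0.372 -0.319  4.563  0.954]
jar top [ 0.74   0.124 18.63   0.875]
jar side [ 0.74   0.121 11.125  0.817]
```

View pics/end.png

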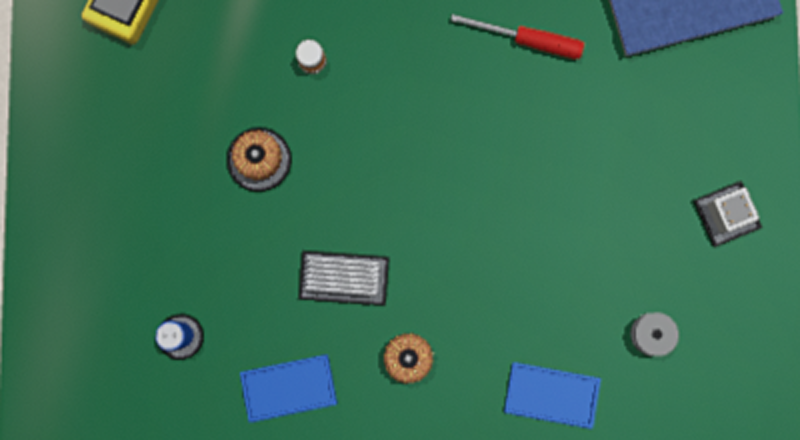

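View pics/end2.png

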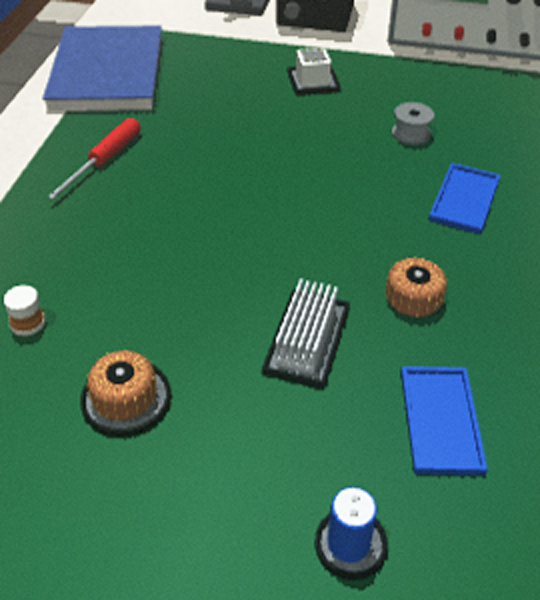

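All four parts stand upright inside their rims. The reel at crop (655,334), the jar at (310,55), the other choke and the blue trays are where they were.

```bash
python3 -c "
from station import *
print(sign_off())"
```

```text
the job is handed in; nothing more can be done
None
```

All four parts are in their matching nests, and I handed the job in at about 34 s of the 122 s allowed. I moved the block, heatsink, choke and capacitor in that order. I took the choke farthest to the robot's right and used the grey-lined oblong nest. Each part was lowered until the wrist force showed contact with the nest floor (about 15 N at most), then released.

**Last checks:**
- **Position:** the top and side outline fits put every part within about 3 mm of its nest's centre, against 8 mm of clearance. In both final pictures all four stand upright inside their rims.
- **Left alone:** the reel and jar agree with their starting positions within about 4 mm, which is the measuring error. The second choke and the blue trays look unmoved in the pictures. The gripper was open and clear of everything.

**Weak or disagreeing checks:**
- The capacitor's final fit from the top was poor (overlap 0.77, the can partly merging with its nest in the outline). The side fit was 0.93 and agreed in position.
- The choke looked slightly tilted while it hung in the grip. It looked flat after being set down.

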